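# Scan the lock's inside label, then hold its cover over the screw holes

## Task

Book in the repaired lock and get it ready for closing: pick up the bar-code scanner, hold it upright and steady for a good second with its beam on the label inside the open lock case, from about 16 cm, then stand it back on the bench clear of the lock. Then pick up the rectangular three-hole cover plate and finish while holding it level over the case, about 15 mm above the rim and not touching it, each of its holes straight above the matching threaded post, so that a colleague can start the screws: do not lower it or let go. Leave the jar, the padlock, the screwdriver and the square cover where they are.

Things in the scene. Friction and masses are not known exactly. Their poses are not given: they have to be found in the camera images.
- lock_case: Open grey lock case, 110 (x) x 80 (y) mm, fixed and level on an aluminium plate 165 x 115 x 8 mm; origin on the bench (z = 0) under its centre, z up. Rim and three threaded posts 32 mm above the bench: two posts at the -x end, one at the +x end. A brass latch bolt sticks out of the +x end, to x = 80, y = -14 mm. Dark clamps, 23 mm high, beside the long sides.
- case_hole0 (a point): Top of the threaded post at (-43, 28, 32) mm in the case's frame; post 13 mm across, thread 5 mm.
- case_hole1 (a point): Top of the threaded post at (-43, -28, 32) mm in the case's frame.
- case_hole2 (a point): Top of the threaded post at (43, 10, 32) mm in the case's frame.
- label (a point): Centre of the white bar-code label (40 x 22 mm) lying face up inside the case, at (-6, 0, 15) mm in the case's frame.
- cover: This lock's loose pale metal cover plate, 110 (x) x 80 (y) x 4 mm, 0.2 to 0.4 kg, flat on the bench, with three 8 mm through holes and a brass thumb-turn in the middle. Origin at the centre of the underside, z up. Its holes have the same x, y as the posts in the case's frame: aligned when its origin is straight over the case's origin and both x axes agree (one way round only).
- thumb_turn (a point): Grip point on the cover's fixed brass bar, at (0, 0, 31) mm in the cover's frame. The bar is 40 mm along x and 12 mm thick along y, its top 36 mm above the plate's underside; it stands on a round foot 32 mm across whose top is 8 mm above the underside. It does not turn.
- cover_hole0 (a point): Hole at (-43, 28, 0) mm in the cover's frame, on the underside; belongs over case_hole0.
- cover_hole1 (a point): Hole at (-43, -28, 0) mm in the cover's frame, on the underside; belongs over case_hole1.
- cover_hole2 (a point): Hole at (43, 10, 0) mm in the cover's frame, on the underside; belongs over case_hole2.
- scanner: Loose presentation bar-code scanner, 0.22 kg, standing upright on a black round foot 80 mm across; black neck 24 mm across, grey head on top, about 145 mm high in all. Origin at the centre of the foot's underside (z = 0 when standing), z up, +x the way it looks. It reads all the time: there is no trigger.
- scanner_head (a point): Grip point, at (12, 0, 112) mm in the scanner's frame, just above the centre of its head: a box 75 x 46 x 40 mm, 46 mm wide along y with flat upright sides to grip from above, pitched 0.7 rad (40 deg) nose down towards +x.
- scanner_window (a point): Centre of the window in the scanner's nose, at (41, 0, 81) mm in the scanner's frame; this point's own x axis is the beam, ahead and 40 deg down, its y axis is the scanner's y. It reads a label 120 to 220 mm along the beam and within 20 mm of it.
- other_cover: Bystander: loose square pale metal cover of another lock, 86 x 86 x 4 mm, two holes and a round knob 30 mm across, top 30 mm up; origin under its centre.
- jar: Bystander: glass jar with a steel lid, 68 mm across, 100 mm high; origin under its centre.
- padlock: Bystander: brass padlock lying flat, 50 x 46 x 24 mm with a steel shackle towards its +x (90 mm long in all); origin under the centre of its brass body.
- screwdriver: Bystander: screwdriver 150 mm long lying along its x, handle (26 mm thick) to -x; origin near its middle, on the bench.
There are look-alikes about, which are no part of the job. Leave any green look-alike of the scanner alone. Leave any blue look-alike of the cover alone.

How it is judged:
By the outcome, as a careful person would: the job done as asked, in the order asked, and still so for the second after the job is handed in, while the arm keeps its last pose, push and grip.
It also fails if it takes over 61 s, if anything falls off the work surface, if the arm or the gripper's body presses on something with over 40 N, if the wrist force passes 120 N, or if a joint passes its speed limit or range.

## Robot

A 6-joint arm with a two-finger parallel gripper is mounted at the origin on the work surface. World frame = base frame: x ahead of the robot, y to its left, z up, the work surface at z = 0. Lengths are in m, angles in rad, forces in N, time in s.
With the tool pointing down it reaches from about 0.375 to 0.975 m from the base axis. Payload 3.8 kg.
Tool frame: the origin (TCP) lies midway between the tips of the shut fingers; the grasp point (between the pads) lies 19 mm behind it; z points along the fingers, y is the line along which they close (so a half turn about z gives the same grasp; the last joint's range is limited). The gripper opens to 85 mm and grips with 20 to 120 N. Pads are 22 mm wide; open, the fingers measure 114 mm over their backs; the gripper's body (76 mm by 85 mm) begins 54 mm behind the grasp point. The pads swing forward as they close: fully open they stand 13 mm farther back than shut.
Start: joints at [1.113, 0.264, 1.604, -0, 1.274, -0.037], TCP at [0.276, 0.616, 0.231] pointing down, gripper open.
Joint ranges: [-2.63, 2.63], [-0.94, 2.18], [0.31, 2.57], [-1.31, 4.45], [0, 2.66], [-2.55, 2.55]. Speed limits (rad/s): [2.57, 2.57, 3.14, 3.14, 3.14, 3.14].

## Interface

Orientations are given as a rotation vector (axis times angle).
In Python, from workcell import bot, cams gives the robot as it stands.
- The arm moves only by the tool play_rows, never from a script. Its argument "rows" is a list of rows, each a list of 2 entries, a list of its own where there are three numbers: the shift along the tool's x, y, z scaled (see below), then the turn, a rotation vector about the tool's x, y, z scaled (see below). A call has 1 to 20 rows; each row is the pose to reach, as a shift and turn from the pose commanded when the call began, along the tool's axes at that moment; what a row does not reach only later rows make up. The controller multiplies each number of a shift by 250 mm and each number of a turn by 45 degrees. A row lasts 1/12 s, in which the tool goes at most 41.7 mm and 7.16 degrees, less where a joint would pass 70% of its speed; a pose out of reach is approached as far as the arm can. A call with a number of a shift or a turn outside -1 to 1 is refused whole. A call with a gripper value outside its range is refused whole. "claw" is the opening, from -1 (shut) to 1 (fully open), set as the call begins (left out, the last holds). The fingers move at their own pace and stop on an object; "newtons" is the grip in N (left out, the last holds). Time passes only in rows, so rows that repeat a pose let the fingers close. It gives the time, the measured TCP pose, the force, the opening and the grip force at its end, in the units of the state.
- bot.read_state(): the state, without advancing time (a new reading comes with each control period).
- cams.read_camera(name): name is "side" or "top" or "wrist"; returns a dict with "image" (420x560x3 uint8, red, green, blue), "K" (3x3 intrinsics, pixels), "k1" (the pictures are not rectified: a ray, as slopes to the right and down, at radius r is drawn at 1 + k1 r^2 times it, then the intrinsics apply), "T" (4x4, takes a point from camera to world coordinates); the wrist camera has in their place "mount" (4x4, takes a point from camera to tool coordinates, whose origin is the TCP and whose axes are the flange's). Camera axes: x right, y down, z forward; pixel columns grow to the right and rows downward; lengths in m; the calibration is good to about 2 mm. A picture is of the moment at which its call begins: read the wrist's pose just before it. There is no depth.
- bot.finish_job(): hands the job in; it is judged then, once.
The state is a dict: "time": time; "q": joint angles; "joint_vel": joint speeds; "joint_torque": joint torques, N m; "tool_pos": TCP position; "tcp_rot": TCP orientation; "wrist_force": force on the tool from outside, world axes, zero at the start; "torque": the same for the moment, N m; "width": opening from 0.0 (shut) to 1.0 (fully open); "grip_force": force on a finger pad.
Only numpy, scipy, OpenCV 4.12 (cv2) and the standard library are available. Lean on these libraries where they do the work, as an engineer would, in place of code of your own. Each camera call takes 0.05 s, during which the arm holds its last target. There are 200 camera calls.

## Working session

There is one attempt and no reset: what is moved stays moved. The work goes in short steps, Python scripts to look and compute and a tool call to move; the robot and the scene stay as the last step left them, time stands still between calls to the robot, and variables do not carry over. Pictures are saved under pics/ and viewed, at most 10 in all, crops included, and the job is handed in when it is done.

Besides the shell and the picture viewer there is one more tool, called after ">>>" as name(argument=value, ...) on one line, values as JSON. play_rows: Moves the arm, as the interface text tells. Its arguments: {"type":"object","properties":{"rows":{"type":"array","items":{"type":"array"}},"claw":{"type":"number"},"newtons":{"type":"number"}},"required":["rows"]}

```bash
mkdir -p pics; cat > h.py <<'E'
import numpy as np, cv2
from scipy.spatial.transform import Rotation as R
from workcell import bot, cams
def snap(n):
    s=bot.read_state(); c=cams.read_camera(n)
    if n=="wrist":
        T=np.eye(4);T[:3,:3]=R.from_rotvec(s["tcp_rot"]).as_matrix();T[:3,3]=s["tool_pos"];c["T"]=T@np.array(c["mount"])
    return c
def save(c,f): cv2.imwrite(f,cv2.cvtColor(c["image"],cv2.COLOR_RGB2BGR))
def ray(c,uv):
    d=cv2.undistortPoints(np.array(uv,float).reshape(-1,1,2),np.array(c["K"]),np.array([c["k1"],0,0,0.])).reshape(-1,2)
    T=np.array(c["T"]);return T[:3,3],np.c_[d,np.ones(len(d))]@T[:3,:3].T
def plane(c,uv,z):
    o,d=ray(c,uv);return o+d*((z-o[2])/d[:,2])[:,None]
def proj(c,P):
    T=np.linalg.inv(np.array(c["T"]));P=np.atleast_2d(P)@T[:3,:3].T+T[:3,3]
    return cv2.projectPoints(P,np.zeros(3),np.zeros(3),np.array(c["K"]),np.array([c["k1"],0,0,0.]))[0].reshape(-1,2)
E
python3 - <<'E'
from h import *
a=snap("top");b=snap("side");save(a,"pics/top.png");save(b,"pics/side.png")
for c in(a,b):print(np.round(c["T"],3),c["K"][0],c["k1"])
s=bot.read_state();print(s)
E
```

```text
[[-0.007 -0.996  0.085  0.514]
 [-0.999  0.01   0.038  0.025]
 [-0.038 -0.084 -0.996  1.068]
 [ 0.     0.     0.     1.   ]] [443.71509287   0.         282.27197032] 0.008549999000101519
[[-0.999 -0.014  0.052  0.53 ]
 [-0.05   0.603 -0.796  0.86 ]
 [-0.021 -0.798 -0.603  0.735]
 [ 0.     0.     0.     1.   ]] [408.76879848   0.         277.05759493] 0.03379808599033084
{'time': 0.1, 'q': array([ 1.11307846e+00,  2.64683176e-01,  1.60524267e+00, -1.56602684e-06,
        1.27371265e+00, -3.69098200e-02]), 'joint_vel': array([ 0.00209682, -0.00156543, -0.00372863, -0.00119821,  0.00125375,
       -0.00087913]), 'joint_torque': array([-2.48116639e-04, -5.16706181e+01, -3.68591881e+01, -5.16049045e-05,
        6.27165733e-03,  2.19613418e-05]), 'tool_pos': array([0.27544991, 0.61551082, 0.23008009]), 'tcp_rot': array([-0.6560321 , -3.07182017,  0.00311591]), 'wrist_force': array([ 0.85851967,  0.6693697 , -0.27638027]), 'torque': array([ 0.00663948, -0.00423278,  0.00596688]), 'grip_force': 0.0, 'width': 0.99650020164656}
```

View pics/top.png

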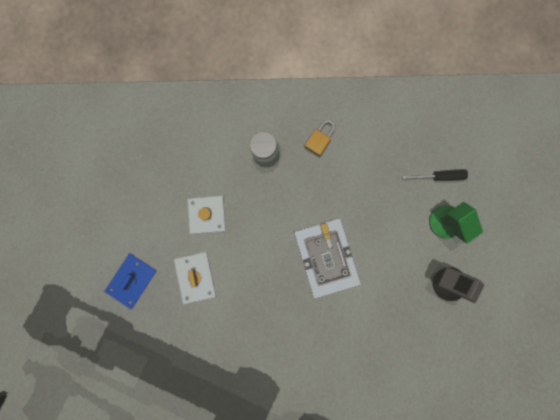

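View pics/side.png

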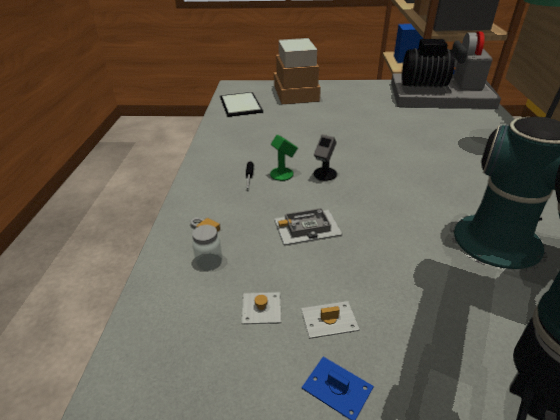

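The top view shows:
- Scanner candidates: black/grey at (455,285), green look-alike at (460,222).
- Cover candidates: pale rectangle with bar at (195,278), square with round knob at (206,214), blue at (130,281).
- Case at (327,258), with its bolt pointing to (325,230).

By the description I choose black/grey for the scanner and the pale rectangle for the cover. Next is a close crop to check.

```bash
python3 - <<'E'
import cv2,numpy as np
t=cv2.imread("pics/top.png");s=cv2.imread("pics/side.png")
f=lambda i,x,y,w,h:cv2.resize(i[y:y+h,x:x+w],(400,300),interpolation=cv2.INTER_CUBIC)
cv2.imwrite("pics/crop.png",np.vstack([np.hstack([f(t,410,245,100,75),f(s,270,115,100,75)]),np.hstack([f(t,270,215,120,90),f(t,150,240,100,75)])]))
E
```

```text
(no output)
```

View pics/crop.png

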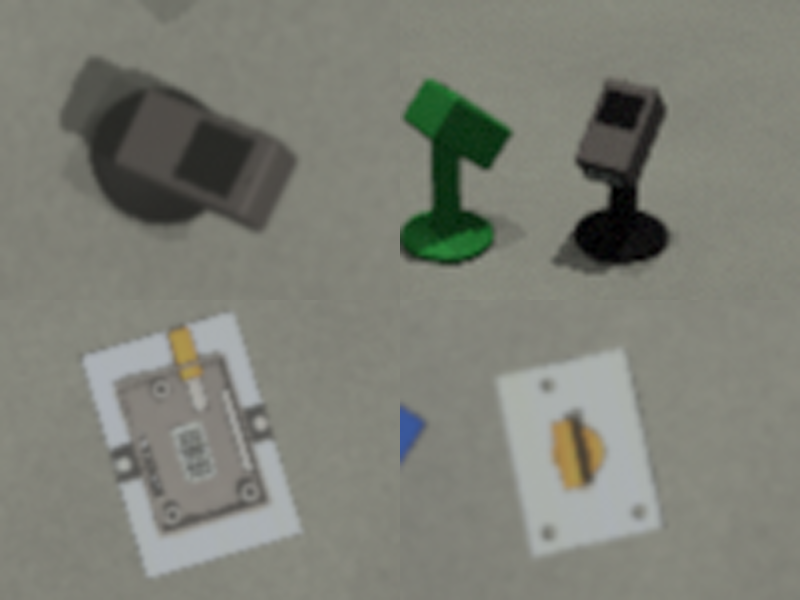

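The crop confirms it. The grey/black scanner's nose is at its left end in the top view, so it looks mostly +y with some +x. The cover and the case both have their single hole at the +x (upper) end and are turned about 10 deg. Now the measurements.

```bash
python3 - <<'E'
from h import *
a=snap("top");b=snap("side");w=snap("wrist");save(w,"pics/w0.png")
print(np.round(w["mount"],3),w["K"][0],w["k1"])
g=lambda x,y,px:(x+px[0]/4,y+px[1]/4)
f=lambda ps,z:print(np.round(plane(a,ps,z),3).tolist())
# plate corners & cover via masks
hsv=cv2.cvtColor(a["image"],cv2.COLOR_RGB2HSV)
m=((hsv[...,2]>165)&(hsv[...,1]<40)).astype(np.uint8)
m=cv2.morphologyEx(m,cv2.MORPH_CLOSE,np.ones((9,9)))
for c in cv2.findContours(m,cv2.RETR_EXTERNAL,cv2.CHAIN_APPROX_NONE)[0]:
    if cv2.contourArea(c)>500:
        r=cv2.minAreaRect(c);bx=cv2.boxPoints(r);P=plane(a,bx,.006)
        e=[P[1]-P[0],P[2]-P[1]];L=[np.linalg.norm(v[:2])*1000 for v in e];v=e[int(np.argmax(L))];
        print(r[0],P.mean(0).round(4),np.round(L,1),np.degrees(np.arctan2(v[1],v[0])).round(1)%180)
# scanner foot: top crop circle centre, side crop ellipse
print(plane(a,[(410+155/4,245+158/4)],.008).round(4),plane(b,[(270+220/4,115+235/4)],.008).round(4))
E
```

```text
[[ 0.001 -0.965 -0.263  0.066]
 [ 1.     0.     0.    -0.   ]
 [-0.    -0.263  0.965 -0.143]
 [ 0.     0.     0.     1.   ]] [339.25007429   0.         281.65869408] -0.07891516833413119
(194.09022521972656, 277.5877990722656) [0.458  0.2777 0.006 ] [ 76.7 107.6] 12.699999999999989
(326.84088134765625, 258.0484619140625) [ 0.5028 -0.0396  0.006 ] [112.6 161.6] 15.800000000000011
(205.5999755859375, 214.2999725341797) [0.6096 0.2512 0.006 ] [82.6 83.3] 4.699999999999989
[[ 0.4393 -0.3221  0.008 ]] [[ 0.443  -0.3158  0.008 ]]
```

```bash
cat >> h.py <<'E'
def go(p,head,cur=None):
    """row numbers for tool-down target p, tool x heading (deg); cur=(pos,heading) overrides the reading"""
    if cur is None:
        s=bot.read_state();p0=s["tool_pos"];R0=R.from_rotvec(s["tcp_rot"])
    else: p0,R0=np.array(cur[0]),down(cur[1])
    sh=R0.inv().apply(np.array(p)-p0)/.25
    tu=np.degrees((R0.inv()*down(head)).as_rotvec())/45
    print("row",sh.round(4).tolist(),tu.round(4).tolist(),"rows>=",max(np.linalg.norm(sh)*6,np.linalg.norm(tu)*6.285).round(1))
def down(h):
    c,s=np.cos(np.radians(h)),np.sin(np.radians(h));return R.from_matrix([[c,s,0],[s,-c,0],[0,0,-1]])
E
python3 - <<'E'
from h import *
s=bot.read_state();r=R.from_rotvec(s["tcp_rot"]).as_matrix();print(r[:,0].round(3),s["time"])
A=([.2754,.6155,.2301],156)
go([.44,.42,.22],126); go([.46,.22,.22],96,([.44,.42,.22],126)); go([.48,-.02,.22],66,([.46,.22,.22],96)); go([.46,-.25,.25],66,([.48,-.02,.22],66))
E
```

```text
[-0.913  0.408  0.   ] 0.25
row [-0.9203, -0.4461, 0.0428] [-0.0015, 0.0003, 0.6643] rows>= 6.1
row [-0.6942, -0.4055, 0.0] [0.0, 0.0, 0.6667] rows>= 4.8
row [-0.9631, -0.0208, 0.0] [0.0, 0.0, 0.6667] rows>= 5.8
row [-0.873, 0.3011, -0.12] [0.0, 0.0, 0.0] rows>= 5.6
```

>>> play_rows(rows=[[[-0.92,-0.446,0.043],[0,0,0.664]],[[-0.92,-0.446,0.043],[0,0,0.664]],[[-0.92,-0.446,0.043],[0,0,0.664]],[[-0.92,-0.446,0.043],[0,0,0.664]],[[-0.92,-0.446,0.043],[0,0,0.664]],[[-0.92,-0.446,0.043],[0,0,0.664]],[[-0.92,-0.446,0.043],[0,0,0.664]],[[-0.92,-0.446,0.043],[0,0,0.664]],[[-0.92,-0.446,0.043],[0,0,0.664]],[[-0.92,-0.446,0.043],[0,0,0.664]]], claw=1, newtons=40)

```text
time: 1.08
tool_pos: [0.4394, 0.4214, 0.2206]
tcp_rot: [-1.425, -2.799, -0.001]
wrist_force: [0.3, 0.3, 0.3]
width: 1.003
grip_force: 0.0
```

>>> play_rows(rows=[[[-0.694,-0.4055,0],[0,0,0.667]],[[-0.694,-0.4055,0],[0,0,0.667]],[[-0.694,-0.4055,0],[0,0,0.667]],[[-0.694,-0.4055,0],[0,0,0.667]],[[-0.694,-0.4055,0],[0,0,0.667]],[[-0.694,-0.4055,0],[0,0,0.667]],[[-0.694,-0.4055,0],[0,0,0.667]],[[-0.694,-0.4055,0],[0,0,0.667]],[[-0.694,-0.4055,0],[0,0,0.667]],[[-0.694,-0.4055,0],[0,0,0.667]]])

```text
time: 1.92
tool_pos: [0.4599, 0.2222, 0.2205]
tcp_rot: [-2.099, -2.337, -0.0]
wrist_force: [0.0, 1.0, 0.6]
width: 0.997
grip_force: 0.0
```

```bash
python3 - <<'E'
from h import *
import pickle
s=bot.read_state();w=snap("wrist");save(w,"pics/w1.png");pickle.dump(w,open("w1.pkl","wb"))
print(s["time"],s["tool_pos"],R.from_rotvec(s["tcp_rot"]).as_matrix()[:,0].round(3), proj(w,[[.458,.278,.004]]))
E
```

```text
1.9167 [0.45988123 0.2221697  0.22054866] [-0.107  0.994  0.   ] [[285.32504847 126.21417107]]
```

>>> play_rows(rows=[[[-0.963,-0.021,0],[0,0,0.667]],[[-0.963,-0.021,0],[0,0,0.667]],[[-0.963,-0.021,0],[0,0,0.667]],[[-0.963,-0.021,0],[0,0,0.667]],[[-0.963,-0.021,0],[0,0,0.667]],[[-0.963,-0.021,0],[0,0,0.667]],[[-0.963,-0.021,0],[0,0,0.667]],[[-0.963,-0.021,0],[0,0,0.667]],[[-0.963,-0.021,0],[0,0,0.667]],[[-0.963,-0.021,0],[0,0,0.667]]])

```text
time: 2.8
tool_pos: [0.4801, -0.0181, 0.2204]
tcp_rot: [-2.633, -1.713, -0.0]
wrist_force: [0.0, 0.6, 0.1]
width: 0.997
grip_force: 0.0
```

```bash
python3 - <<'E'
from h import *
import pickle
s=bot.read_state();w=snap("wrist");save(w,"pics/w2.png");pickle.dump(w,open("w2.pkl","wb"))
print(s["time"],s["tool_pos"],R.from_rotvec(s["tcp_rot"]).as_matrix()[:,0].round(3), proj(w,[[.503,-.04,.008]]))
E
```

```text
2.8 [ 0.48007582 -0.01812075  0.22039564] [0.405 0.914 0.   ] [[309.07357974 190.084381  ]]
```

>>> play_rows(rows=[[[-0.87,0.3,-0.12],[0,0,0]],[[-0.87,0.3,-0.12],[0,0,0]],[[-0.87,0.3,-0.12],[0,0,0]],[[-0.87,0.3,-0.12],[0,0,0]],[[-0.87,0.3,-0.12],[0,0,0]],[[-0.87,0.3,-0.12],[0,0,0]],[[-0.87,0.3,-0.12],[0,0,0]],[[-0.87,0.3,-0.12],[0,0,0]],[[-0.87,0.3,-0.12],[0,0,0]]])

```text
time: 3.6
tool_pos: [0.4603, -0.2472, 0.2501]
tcp_rot: [-2.633, -1.712, -0.0]
wrist_force: [-0.3, 0.7, 0.8]
width: 0.999
grip_force: 0.0
```

```bash
python3 - <<'E'
from h import *
import pickle
s=bot.read_state();w=snap("wrist");save(w,"pics/w3.png");pickle.dump(w,open("w3.pkl","wb"))
print(s["time"],s["tool_pos"],R.from_rotvec(s["tcp_rot"]).as_matrix()[:,0].round(3), proj(w,[[.442,-.319,.008]]))
t=[cv2.resize(cv2.imread(f"pics/w{i}.png"),(400,300)) for i in(1,2)]
x=cv2.imread("pics/w3.png");cv2.imwrite("pics/v4.png",np.vstack([np.hstack(t),np.hstack([cv2.resize(x,(400,300)),np.zeros((300,400,3),np.uint8)])]))
E
```

```text
3.6 [ 0.46027888 -0.24722901  0.25013697] [0.406 0.914 0.001] [[291.68903579 235.56406932]]
```

View pics/v4.png

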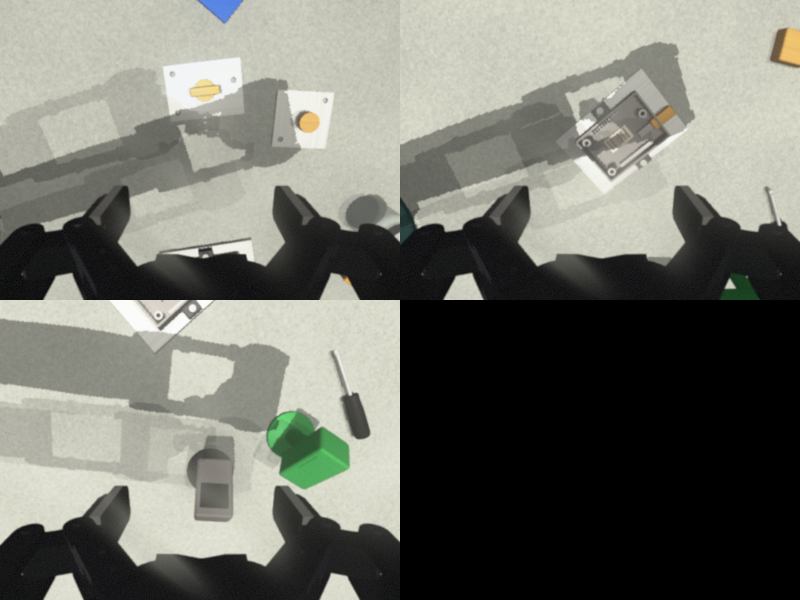

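```bash
python3 - <<'E'
import cv2,numpy as np
f=lambda n,x,y,w,h,k:cv2.resize(cv2.imread(f"pics/w{n}.png")[y:y+h,x:x+w],None,fx=k,fy=k,interpolation=cv2.INTER_CUBIC)
A=f(3,250,200,100,120,4) #400x480
B=f(2,220,100,200,60*2,2)[:240] #400x240
C=f(1,210,70,160,96,2.5) #400x240
cv2.imwrite("pics/v5.png",np.hstack([A,np.vstack([B,C])]))
E
```

```text
(no output)
```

View pics/v5.png

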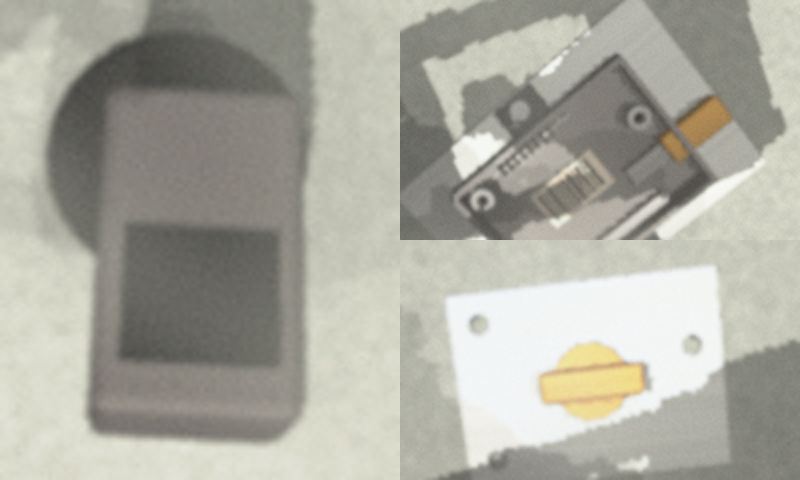

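The left panel shows the scanner head: front edge (107,90)-(298,97), back edge (92,410)-(302,410). The right panels show case posts at (482,201) and (638,118), and cover holes at (478,324), (498,460) and (692,344).

```bash
cat >> h.py <<'E'
def fit2(M,P):
    "planar rigid fit model M -> P: origin, yaw deg, residuals mm"
    M=np.array(M,float);P=np.array(P)[:,:2];m=M-M.mean(0);p=P-P.mean(0)
    a=np.arctan2((m[:,0]*p[:,1]-m[:,1]*p[:,0]).sum(),(m*p).sum());Q=np.array([[np.cos(a),-np.sin(a)],[np.sin(a),np.cos(a)]])
    t=P.mean(0)-Q@M.mean(0);return t.round(4),np.degrees(a).round(2),((M@Q.T+t-P)*1000).round(1).tolist()
H=np.array([[-43,28],[-43,-28],[43,10]])/1000
E
python3 - <<'E'
from h import *
import pickle
W={i:pickle.load(open(f"w{i}.pkl","rb")) for i in(1,2,3)}
q=np.array([(107,90),(298,97),(92,410),(302,410)])/4+[250,200]
P=np.vstack([plane(W[3],q[:2],.0963),plane(W[3],q[2:],.1447)]);
print("scan",fit2(np.array([(53.9,23),(53.9,-23),(-3.5,23),(-3.5,-23)])/1000,P))
c=(np.array([(478,324),(498,460),(692,344)])-[400,240])/2.5+[210,70]
print("cover",fit2(H,plane(W[1],c,.004)))
g=cv2.cvtColor(W[2]["image"],cv2.COLOR_RGB2GRAY);g4=cv2.resize(g,None,fx=4,fy=4,interpolation=cv2.INTER_CUBIC)
guess=np.array([(261,200.5),(297,241),(339,159)]);out=[]
for u,v in guess:
    x,y=int(u*4)-48,int(v*4)-48
    C=cv2.HoughCircles(g4[y:y+96,x:x+96],cv2.HOUGH_GRADIENT,1,30,param1=80,param2=10,minRadius=16,maxRadius=32)
    k=C[0][0] if C is not None else None;print(k);out.append(((x+k[0]+.5)/4-.5,(y+k[1]+.5)/4-.5) if k is not None else (u,v))
print(np.round(out,1).tolist());print("case",fit2(H,plane(W[2],out,.032)),"man",fit2(H,plane(W[2],guess,.032)))
E
```

```text
scan (array([ 0.4417, -0.3275]), np.float64(63.83), [[-0.3, 2.5], [1.5, 1.5], [-1.4, -0.7], [0.2, -3.3]])
cover (array([0.4591, 0.2781]), np.float64(12.96), [[0.2, -0.1], [-0.2, -0.1], [0.0, 0.1]])
[47.5 46.5 22.4]
[48.5 46.5 23. ]
[51.5 46.5 23.2]
[[260.5, 199.8000030517578], [296.79998779296875, 240.1999969482422], [339.5, 158.1999969482422]]
case (array([ 0.5043, -0.0389]), np.float64(16.48), [[0.3, -0.4], [-0.1, 0.5], [-0.2, -0.0]]) man (array([ 0.5041, -0.0396]), np.float64(16.76), [[-0.2, -0.4], [-0.0, 0.5], [0.2, -0.0]])
```

```bash
python3 - <<'E'
from h import *
import pickle
print(plane(pickle.load(open("w3.pkl","rb")),[(294,240)],.01))
go([.4463,-.3142,.21],63.9);go([.4463,-.3142,.09],63.9)
E
```

```text
[[ 0.44252871 -0.32462969  0.01      ]]
row [-0.2686, 0.0582, 0.1601] [-0.0013, -0.0009, 0.0488] rows>= 1.9
row [-0.2689, 0.0587, 0.6401] [-0.0013, -0.0009, 0.0488] rows>= 4.2
```

>>> play_rows(rows=[[[-0.269,0.058,0.16],[0,0,0.049]],[[-0.269,0.058,0.16],[0,0,0.049]],[[-0.269,0.058,0.16],[0,0,0.049]],[[-0.269,0.058,0.24],[0,0,0.049]],[[-0.269,0.058,0.32],[0,0,0.049]],[[-0.269,0.058,0.4],[0,0,0.049]],[[-0.269,0.058,0.48],[0,0,0.049]],[[-0.269,0.058,0.56],[0,0,0.049]],[[-0.269,0.058,0.64],[0,0,0.049]],[[-0.269,0.058,0.64],[0,0,0.049]],[[-0.269,0.058,0.64],[0,0,0.049]]])

```text
time: 4.57
tool_pos: [0.4454, -0.3137, 0.0895]
tcp_rot: [-2.663, -1.66, 0.002]
wrist_force: [-0.4, 0.5, 1.1]
width: 0.999
grip_force: 0.0
```

>>> play_rows(rows=[[[0,0,0],[0,0,0]],[[0,0,0],[0,0,0]],[[0,0,0],[0,0,0]],[[0,0,0],[0,0,0]],[[0,0,0],[0,0,0]],[[0,0,0],[0,0,0]],[[0,0,0],[0,0,0]],[[0,0,0],[0,0,0]],[[0,0,0],[0,0,0]],[[0,0,0],[0,0,0]],[[0,0,0],[0,0,0]],[[0,0,0],[0,0,0]]], claw=-1, newtons=40)

```text
time: 5.57
tool_pos: [0.4468, -0.3166, 0.0924]
tcp_rot: [2.666, 1.658, 0.002]
wrist_force: [-1.3, 1.7, 6.2]
width: 0.534
grip_force: 41.2
```

```bash
python3 - <<'E'
from h import *
import pickle
s=bot.read_state();print(s["time"],s["tool_pos"],s["width"],s["grip_force"],s["wrist_force"],R.from_rotvec(s["tcp_rot"]).as_matrix()[:,0])
y=63.9;u=np.array([np.cos(np.radians(y)),np.sin(np.radians(y))]);c=np.radians(16.5)
o=np.array([.5043,-.0392]);L=o+np.array([np.cos(c),np.sin(c)])*-.006
print("label",L,"scanner origin",L-.1634*u,"tcp",L-.1514*u)
E
```

```text
5.5667 [ 0.44677296 -0.31664466  0.09235298] 0.5338771763352125 41.23718082904816 [-1.27296777  1.66751617  6.20699608] [ 4.42232781e-01  8.96900306e-01 -9.53492438e-05]
label [ 0.49854708 -0.04090409] scanner origin [ 0.42666102 -0.1876418 ] tcp [ 0.43194029 -0.17686547]
```

```bash
python3 - <<'E'
from h import *
go([.4468,-.3166,.14],63.9);go([.432,-.177,.129],63.9)
E
```

```text
row [0.0002, 0.0005, -0.1906] [0.0031, 0.0001, -0.0033] rows>= 1.1
row [0.4748, -0.2997, -0.1474] [0.0031, 0.0001, -0.0033] rows>= 3.5
```

>>> play_rows(rows=[[[0,0,-0.05],[0,0,0]],[[0,0,-0.12],[0,0,0]],[[0,0,-0.17],[0,0,0]],[[0,0,-0.19],[0,0,0]],[[0.04,-0.025,-0.18],[0,0,0]],[[0.09,-0.06,-0.17],[0,0,0]],[[0.15,-0.095,-0.16],[0,0,0]],[[0.21,-0.135,-0.15],[0,0,0]],[[0.27,-0.17,-0.15],[0,0,0]],[[0.33,-0.21,-0.15],[0,0,0]],[[0.39,-0.245,-0.15],[0,0,0]],[[0.43,-0.275,-0.15],[0,0,0]],[[0.46,-0.29,-0.15],[0,0,0]],[[0.475,-0.3,-0.15],[0,0,0]],[[0.475,-0.3,-0.15],[0,0,0]],[[0.475,-0.3,-0.15],[0,0,0]]])

```text
time: 6.9
tool_pos: [0.4312, -0.1765, 0.128]
tcp_rot: [2.667, 1.66, -0.0]
wrist_force: [-0.2, -0.1, -2.5]
width: 0.533
grip_force: 41.6
```

```bash
python3 - <<'E'
from h import *
s=bot.read_state();print(s["time"],s["tool_pos"],s["tcp_rot"],s["width"],s["grip_force"])
a=snap("top");b=snap("side");save(a,"pics/t6.png");save(b,"pics/s6.png")
for c,n in((a,"t"),(b,"s")):
    p=proj(c,[[.4267,-.1876,.037],[.4985,-.0409,.015],[.445,-.1508,.118]]);print(n,p.round(0).tolist())
w=snap("wrist");f=lambda i,x,y,ww,h:cv2.resize(i[y:y+h,x:x+ww,::-1],(400,300),interpolation=cv2.INTER_CUBIC)
cv2.imwrite("pics/v6.png",np.vstack([np.hstack([f(a["image"],290,210,140,105),f(b["image"],260,130,140,105)]),np.hstack([f(w["image"],0,0,560,420),np.zeros((300,400,3),np.uint8)])]))
E
```

```text
6.9 [ 0.43117122 -0.17647543  0.12800398] [ 2.66667905e+00  1.66000868e+00 -1.96996417e-04] 0.5330889256756104 41.608023047447205
t [[393.0, 291.0], [328.0, 260.0], [383.0, 286.0]]
s [[333.0, 188.0], [309.0, 223.0], [329.0, 171.0]]
```

View pics/v6.png

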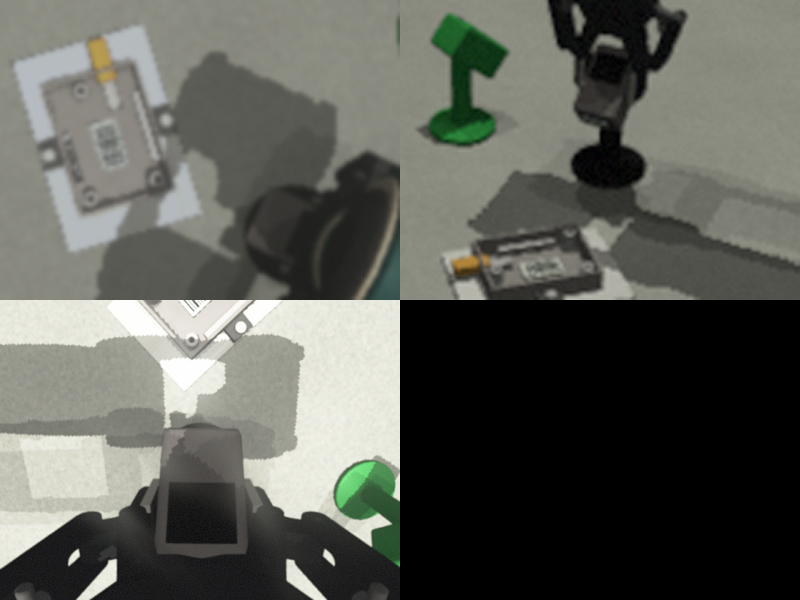

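```bash
python3 - <<'E'
from h import *
w=snap("wrist");u=np.array([.44,.898,0]);l=np.array([-.898,.44,0]);o=np.array([.4267,-.1876,.037])
for p in(0,.1):
  M=[(53.9,23,96.3),(53.9,-23,96.3),(-3.5,23,144.7),(-3.5,-23,144.7)]
  c,s=np.cos(p),np.sin(p)
  print(proj(w,[o+.001*((12+c*(x-12)+s*(z-110))*u+y*l+(110+c*(z-110)-s*(x-12))*np.array([0,0,1])) for x,y,z in M]).round(0).tolist())
E
```

```text
[[224.0, 177.0], [336.0, 176.0], [209.0, 378.0], [351.0, 378.0]]
[[226.0, 179.0], [335.0, 178.0], [208.0, 372.0], [353.0, 372.0]]
```

>>> play_rows(rows=[[[0,0,0],[0,0,0]],[[0,0,0],[0,0,0]],[[0,0,0],[0,0,0]],[[0,0,0],[0,0,0]],[[0,0,0],[0,0,0]],[[0,0,0],[0,0,0]],[[0,0,0],[0,0,0]],[[0,0,0],[0,0,0]],[[0,0,0],[0,0,0]],[[0,0,0],[0,0,0]],[[0,0,0],[0,0,0]],[[0,0,0],[0,0,0]],[[0,0,0],[0,0,0]],[[0,0,0],[0,0,0]],[[0,0,0],[0,0,0]],[[0,0,0],[0,0,0]],[[0,0,0],[0,0,0]],[[0,0,0],[0,0,0]],[[0,0,0],[0,0,0]],[[0,0,0],[0,0,0]]])

```text
time: 8.77
tool_pos: [0.4311, -0.1764, 0.128]
tcp_rot: [-2.667, -1.66, 0.0]
wrist_force: [0.1, 0.4, -3.1]
width: 0.535
grip_force: 41.6
```

```bash
python3 - <<'E'
from h import *
import pickle
w=pickle.load(open("w3.pkl","rb"));u=np.array([.44,.898,0]);l=np.array([-.898,.44,0]);o=np.array([.442,-.3255,0])
print(proj(w,[o+.001*(x*u+y*l+np.array([0,0,z])) for x,y,z in [(53.9,23,96.3),(53.9,-23,96.3),(-3.5,23,144.7),(-3.5,-23,144.7)]]).round(0).tolist())
# same crop, both views, black panel corners (dark inset)
n=snap("wrist")
for c,(x0,y0,x1,y1) in((w,(270,250,335,300)),(n,(200,200,360,400))):
    g=cv2.cvtColor(c["image"],cv2.COLOR_RGB2GRAY)[y0:y1,x0:x1]
    print([np.round(g[i].mean()) for i in range(0,y1-y0,4)])
cv2.imwrite("pics/v7.png",np.hstack([cv2.resize(w["image"][210:320,260:350,::-1],(400,489)),cv2.resize(n["image"][170:390,190:370,::-1],(400,489))]))
E
```

```text
[[275.0, 218.0], [325.0, 220.0], [271.0, 302.0], [327.0, 304.0]]
[np.float64(139.0), np.float64(139.0), np.float64(118.0), np.float64(122.0), np.float64(128.0), np.float64(128.0), np.float64(130.0), np.float64(130.0), np.float64(128.0), np.float64(126.0), np.float64(131.0), np.float64(149.0), np.float64(148.0)]
[np.float64(110.0), np.float64(111.0), np.float64(119.0), np.float64(119.0), np.float64(118.0), np.float64(115.0), np.float64(123.0), np.float64(123.0), np.float64(122.0), np.float64(121.0), np.float64(119.0), np.float64(118.0), np.float64(116.0), np.float64(103.0), np.float64(87.0), np.float64(75.0), np.float64(63.0), np.float64(61.0), np.float64(59.0), np.float64(56.0), np.float64(54.0), np.float64(51.0), np.float64(50.0), np.float64(47.0), np.float64(44.0), np.float64(38.0), np.float64(37.0), np.float64(37.0), np.float64(36.0), np.float64(35.0), np.float64(34.0), np.float64(35.0), np.float64(34.0), np.float64(34.0), np.float64(33.0), np.float64(41.0), np.float64(65.0), np.float64(64.0), np.float64(64.0), np.float64(49.0), np.float64(34.0), np.float64(29.0), np.float64(29.0), np.float64(29.0), np.float64(28.0), np.float64(27.0), np.float64(26.0), np.float64(27.0), np.float64(27.0), np.float64(27.0)]
```

View pics/v7.png

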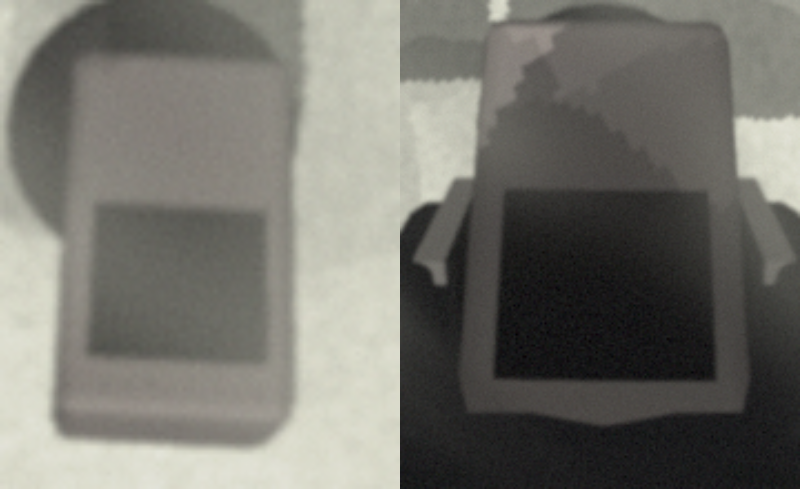

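```bash
python3 - <<'E'
from h import *
import pickle
w=pickle.load(open("w3.pkl","rb"));n=snap("wrist")
A=np.array([(97,205),(265,210),(88,355),(265,360),(75,57),(287,60)])/4.444+[260,210]
B=(np.array([(503,190),(708,190),(496,379),(716,380),(490,27),(722,27)])-[400,0])*.45+[190,170]
yw=np.radians(63.9);S=np.array([[np.cos(yw),-np.sin(yw),0],[np.sin(yw),np.cos(yw),0],[0,0,1]]);o=np.array([.442,-.3255,0])
c,d=ray(w,A);c=S.T@(c-o);d=d@S
nn=np.array([np.sin(.7),0,np.cos(.7)]);p0=np.array([.0252,0,.1205])
M=c+d*(((p0-c)@nn)/(d@nn))[:,None];print((M*1000).round(1).tolist())
ok,r,t=cv2.solvePnP(M,B,np.array(n["K"]),np.array([n["k1"],0,0,0.]))
T=np.array(n["T"]);Rm=T[:3,:3]@cv2.Rodrigues(r)[0];tt=T[:3,:3]@t[:,0]+T[:3,3]
print("org",tt.round(4),"zaxis",Rm[:,2].round(3),"x",Rm[:,0].round(3))
win=Rm@[.041,0,.081]+tt;b=Rm@[np.cos(.7),0,-np.sin(.7)];L=np.array([.4985,-.0409,.015]);k=(L-win)@b;print("dist",k,"miss",(win+k*b-L).round(4))
E
```

```text
[[26.7, 15.3, 119.2], [26.8, -17.7, 119.1], [4.2, 16.1, 138.2], [4.3, -17.3, 138.1], [50.5, 20.8, 99.2], [51.3, -22.7, 98.5]]
org [ 0.4209 -0.1867  0.0374] zaxis [0.047 0.012 0.999] x [ 0.464  0.885 -0.033]
dist 0.1585328829484755 miss [-0.0033 -0.0024 -0.004 ]
```

>>> play_rows(rows=[[[-0.015,0.01,0],[0,0,0]],[[-0.05,0.03,0],[0,0,0]],[[-0.1,0.065,0],[0,0,0]],[[-0.16,0.1,0],[0,0,0]],[[-0.22,0.14,0],[0,0,0]],[[-0.28,0.175,0],[0,0,0]],[[-0.34,0.215,0],[0,0,0]],[[-0.4,0.25,0.01],[0,0,0]],[[-0.45,0.28,0.02],[0,0,0]],[[-0.47,0.297,0.05],[0,0,0]],[[-0.475,0.3,0.08],[0,0,0]],[[-0.475,0.3,0.11],[0,0,0]],[[-0.475,0.3,0.125],[0,0,0]],[[-0.475,0.3,0.135],[0,0,0]],[[-0.475,0.3,0.14],[0,0,0]],[[-0.475,0.3,0.145],[0,0,0]],[[-0.475,0.3,0.145],[0,0,0]],[[-0.475,0.3,0.145],[0,0,0]]])

```text
time: 10.37
tool_pos: [0.446, -0.3155, 0.0925]
tcp_rot: [2.667, 1.66, 0.0]
wrist_force: [-2.6, 1.7, 3.4]
width: 0.533
grip_force: 42.2
```

>>> play_rows(rows=[[[0,0,0],[0,0,0]],[[0,0,0],[0,0,0]],[[0,0,0],[0,0,0]],[[0,0,0],[0,0,0]],[[0,0,0],[0,0,0]],[[0,0,0],[0,0,0]],[[0,0,0],[0,0,0]],[[0,0,0],[0,0,0]],[[0,0,-0.08],[0,0,0]],[[0,0,-0.2],[0,0,0]],[[0,0,-0.35],[0,0,0]],[[0,0,-0.5],[0,0,0]],[[0,0,-0.6],[0,0,0]],[[0,0,-0.65],[0,0,0]],[[0,0,-0.65],[0,0,0]],[[0,0,-0.65],[0,0,0]]], claw=1)

```text
time: 11.7
tool_pos: [0.4458, -0.316, 0.2538]
tcp_rot: [2.667, 1.659, -0.0]
wrist_force: [0.5, 0.9, -0.6]
width: 1.003
grip_force: 0.0
```

```bash
python3 - <<'E'
from h import *
s=bot.read_state();p=s["tool_pos"];print(s["time"],p,s["width"],s["q"].round(2))
b=snap("side");save(b,"pics/s8.png");w=snap("wrist")
cv2.imwrite("pics/v8.png",np.hstack([cv2.resize(b["image"][100:205,240:380,::-1],(400,300)),cv2.resize(w["image"][...,::-1],(400,300))]))
A=([.446,-.3155,.255],63.9)
q=[([.47,-.14,.25],97),([.48,.06,.25],133),([.46,.2,.22],165),([.44,.26,.18],193)]
prev=A
for t in q: go(*t,prev);prev=t
E
```

```text
11.7 [ 0.44577402 -0.31601879  0.25380104] 1.003070741060478 [-0.66  0.01  1.85 -0.    1.28 -0.2 ]
row [0.6726, -0.2226, 0.02] [0.0, 0.0, -0.7356] rows>= 4.6
row [0.7892, 0.1372, 0.0] [0.0, 0.0, -0.8] rows>= 5.0
row [0.4641, 0.3234, 0.12] [0.0, 0.0, -0.7111] rows>= 4.5
row [0.1394, 0.2111, 0.16] [0.0, 0.0, -0.6222] rows>= 3.9
```

View pics/v8.png

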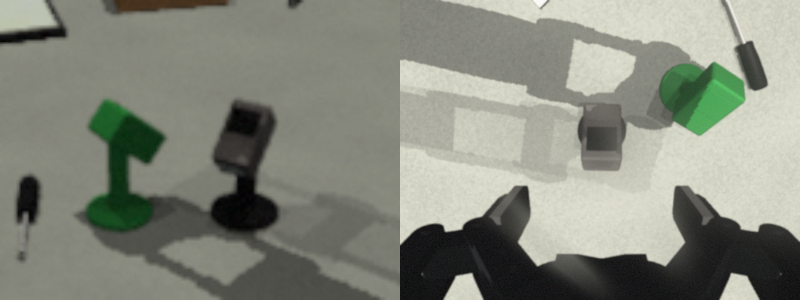

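>>> play_rows(rows=[[[0.673,-0.223,0.02],[0,0,-0.736]],[[0.673,-0.223,0.02],[0,0,-0.736]],[[0.673,-0.223,0.02],[0,0,-0.736]],[[0.673,-0.223,0.02],[0,0,-0.736]],[[0.673,-0.223,0.02],[0,0,-0.736]],[[0.673,-0.223,0.02],[0,0,-0.736]],[[0.673,-0.223,0.02],[0,0,-0.736]],[[0.673,-0.223,0.02],[0,0,-0.736]]])

```text
time: 12.47
tool_pos: [0.4695, -0.141, 0.2478]
tcp_rot: [-2.085, -2.347, 0.002]
wrist_force: [-0.4, -0.3, -0.3]
width: 0.999
grip_force: 0.0
```

>>> play_rows(rows=[[[0.789,0.137,0],[0,0,-0.8]],[[0.789,0.137,0],[0,0,-0.8]],[[0.789,0.137,0],[0,0,-0.8]],[[0.789,0.137,0],[0,0,-0.8]],[[0.789,0.137,0],[0,0,-0.8]],[[0.789,0.137,0],[0,0,-0.8]],[[0.789,0.137,0],[0,0,-0.8]],[[0.789,0.137,0],[0,0,-0.8]]])

```text
time: 13.13
tool_pos: [0.4807, 0.0581, 0.2488]
tcp_rot: [-1.259, -2.878, 0.002]
wrist_force: [-0.1, -0.2, -0.5]
width: 0.999
grip_force: 0.0
```

>>> play_rows(rows=[[[0.464,0.323,0.12],[0,0,-0.711]],[[0.464,0.323,0.12],[0,0,-0.711]],[[0.464,0.323,0.12],[0,0,-0.711]],[[0.464,0.323,0.12],[0,0,-0.711]],[[0.464,0.323,0.12],[0,0,-0.711]],[[0.464,0.323,0.12],[0,0,-0.711]],[[0.464,0.323,0.12],[0,0,-0.711]],[[0.464,0.323,0.12],[0,0,-0.711]]])

```text
time: 13.8
tool_pos: [0.4614, 0.1978, 0.2194]
tcp_rot: [0.421, 3.113, -0.0]
wrist_force: [0.6, -0.1, 0.5]
width: 0.998
grip_force: 0.0
```

>>> play_rows(rows=[[[0.14,0.211,0.16],[0,0,-0.622]],[[0.14,0.211,0.16],[0,0,-0.622]],[[0.14,0.211,0.16],[0,0,-0.622]],[[0.14,0.211,0.16],[0,0,-0.622]],[[0.14,0.211,0.16],[0,0,-0.622]],[[0.14,0.211,0.16],[0,0,-0.622]],[[0.14,0.211,0.16],[0,0,-0.622]],[[0.14,0.211,0.16],[0,0,-0.622]]])

```text
time: 14.47
tool_pos: [0.4413, 0.2589, 0.1798]
tcp_rot: [-0.346, 3.122, 0.0]
wrist_force: [0.3, 0.0, 0.6]
width: 1.001
grip_force: 0.0
```

```bash
cat >> h.py <<'E'
def cover(c,p0,yaw,z,zc=None,r=7,T=None):
    "find dark holes near predicted ones, return fitted pose at plane height z (top of plate)"
    g=cv2.cvtColor(c["image"],cv2.COLOR_RGB2GRAY).astype(float);a=np.radians(yaw)
    Q=np.array([[np.cos(a),-np.sin(a)],[np.sin(a),np.cos(a)]])
    P=np.c_[H@Q.T+p0,np.full(3,z)];px=proj(c,P);o=[]
    for u,v in px:
        x,y=int(round(u)),int(round(v));k=g[y-r:y+r+1,x-r:x+r+1];w_=np.clip(np.percentile(k,60)-15-k,0,None)
        yy,xx=np.mgrid[-r:r+1,-r:r+1];o.append((x+(w_*xx).sum()/w_.sum(),y+(w_*yy).sum()/w_.sum()))
    print("px",px.round(1).tolist(),np.round(o,1).tolist());return fit2(H,plane(c,o,z))
E
python3 - <<'E'
from h import *
s=bot.read_state();print(s["time"],s["tool_pos"],R.from_rotvec(s["tcp_rot"]).as_matrix()[:,0].round(3),s["q"].round(2))
w=snap("wrist");save(w,"pics/w9.png");print(cover(w,[.4591,.2781],12.96,.004))
E
```

```text
14.4667 [0.4412984  0.25887586 0.17977289] [-0.976 -0.219 -0.001] [ 0.48 -0.01  2.01 -0.    1.14 -1.31]
px [[327.5, 164.7], [268.1, 164.9], [307.0, 249.8]] [[328.6, 163.8], [268.2, 163.8], [307.3, 250.0]]
(array([0.4584, 0.2783]), np.float64(12.68), [[0.5, -0.3], [0.2, 0.5], [-0.7, -0.2]])
```

View pics/w9.png

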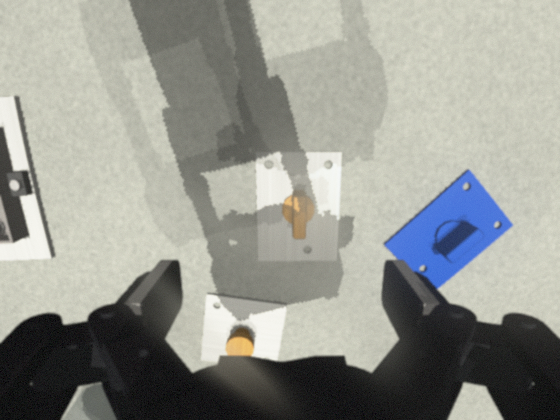

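```bash
python3 - <<'E'
from h import *
go([.4587,.2782,.1],192.8);go([.4587,.2782,.0135],192.8)
E
```

```text
row [-0.0849, 0.0596, 0.319] [0.0002, 0.001, -0.002] rows>= 2.0
row [-0.0846, 0.0596, 0.665] [0.0002, 0.001, -0.002] rows>= 4.0
```

>>> play_rows(rows=[[[-0.085,0.06,0.16],[0,0,0]],[[-0.085,0.06,0.32],[0,0,0]],[[-0.085,0.06,0.32],[0,0,0]],[[-0.085,0.06,0.4],[0,0,0]],[[-0.085,0.06,0.48],[0,0,0]],[[-0.085,0.06,0.56],[0,0,0]],[[-0.085,0.06,0.62],[0,0,0]],[[-0.085,0.06,0.65],[0,0,0]],[[-0.085,0.06,0.665],[0,0,0]],[[-0.085,0.06,0.665],[0,0,0]],[[-0.085,0.06,0.665],[0,0,0]]], claw=-0.2, newtons=60)

```text
time: 15.43
tool_pos: [0.4589, 0.2791, 0.0142]
tcp_rot: [-0.352, 3.12, 0.001]
wrist_force: [0.7, -1.0, -0.1]
width: 0.402
grip_force: 0.0
```

>>> play_rows(rows=[[[0,0,0],[0,0,0]],[[0,0,0],[0,0,0]],[[0,0,0],[0,0,0]],[[0,0,0],[0,0,0]],[[0,0,0],[0,0,0]],[[0,0,0],[0,0,0]],[[0,0,0],[0,0,0]],[[0,0,0],[0,0,0]],[[0,0,0],[0,0,0]],[[0,0,0],[0,0,0]]], claw=-1, newtons=60)

```text
time: 16.27
tool_pos: [0.4592, 0.2793, 0.0146]
tcp_rot: [-0.352, 3.12, 0.001]
wrist_force: [-1.0, -1.6, 5.8]
width: 0.126
grip_force: 61.4
```

>>> play_rows(rows=[[[0,0,-0.02],[0,0,0]],[[0,0,-0.06],[0,0,0]],[[0,0,-0.12],[0,0,0]],[[0,0,-0.2],[0,0,0]],[[0,0,-0.27],[0,0,0]],[[0,0,-0.32],[0,0,0]],[[0,0,-0.34],[0,0,0]],[[0,0,-0.34],[0,0,0]],[[0,0,-0.34],[0,0,0]]])

```text
time: 17.02
tool_pos: [0.4577, 0.2786, 0.0977]
tcp_rot: [0.352, -3.121, 0.0]
wrist_force: [-0.6, -0.3, -3.5]
width: 0.126
grip_force: 60.1
```

```bash
python3 - <<'E'
from h import *
s=bot.read_state();p=s["tool_pos"];print(s["time"],p,s["tcp_rot"],s["width"],s["wrist_force"],s["torque"])
w=snap("wrist");save(w,"pics/w10.png")
m=R.from_rotvec(s["tcp_rot"]).as_matrix();hd=np.degrees(np.arctan2(m[1,0],m[0,0]));print(hd)
a=np.radians(12.8);P=[np.r_[np.array([.4589,.2785])+np.array([[np.cos(a),-np.sin(a)],[np.sin(a),np.cos(a)]])@h,p[2]-.0146+.004] for h in H];print(proj(w,P).round(1).tolist())
cur=(p,hd%360);t1=([.475,.12,.1],193);t2=([.5043,-.039,.1],196.5)
go(*t1,cur);go(*t2,t1)
E
```

```text
17.0167 [0.45771763 0.27860596 0.09772958] [ 3.52400381e-01 -3.12138859e+00  2.83711524e-04] 0.12589389228754388 [-0.61542838 -0.25925    -3.53431021] [ 0.02876523 -0.03591674 -0.03622569]
-167.11732548094457
[[344.0, 171.4], [221.3, 171.2], [301.1, 333.5]]
row [0.0741, -0.6339, -0.0091] [0.0, 0.0, -0.0026] rows>= 3.8
row [0.0289, -0.6461, 0.0] [0.0, 0.0, -0.0778] rows>= 3.9
```

View pics/w10.png

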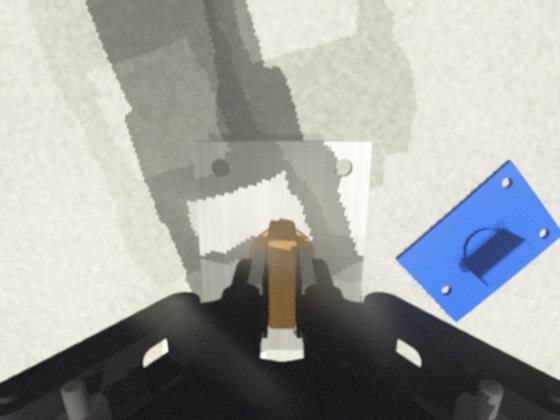

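```bash
python3 - <<'E'
from h import *
s=bot.read_state();p=s["tool_pos"]
go([.496,.095,.1],196.5)
w=snap("wrist")
q=cv2.cvtColor(w["image"],cv2.COLOR_RGB2GRAY)
o=[]
for u,v in((344,168),(221,168)):
    k=cv2.resize(q[v-14:v+15,u-14:u+15],None,fx=4,fy=4,interpolation=cv2.INTER_CUBIC)
    C=cv2.HoughCircles(k,cv2.HOUGH_GRADIENT,1,40,param1=60,param2=8,minRadius=28,maxRadius=44);print(C)
    c=C[0][0];o.append((u-14+(c[0]+.5)/4-.5,v-14+(c[1]+.5)/4-.5))
for z in(p[2]-.0106,p[2]-.0146):
    P=plane(w,o,z)
    t,y,r=fit2(H[:2],P);print(o,t,y,r,"tcp",p,"rel in tool",(R.from_rotvec(s["tcp_rot"]).inv().apply(np.r_[t,p[2]]-p)*1000).round(1))
E
```

```text
row [0.0123, -0.7495, -0.0115] [-0.0005, -0.0023, -0.0804] rows>= 4.5
[[[52.5 53.5 37.1]]]
NoneTraceback (most recent call last):
  File "<stdin>", line 10, in <module>
TypeError: 'NoneType' object is not subscriptable
```

>>> play_rows(rows=[[[0.001,-0.05,-0.002],[0,0,-0.005]],[[0.003,-0.15,-0.005],[0,0,-0.015]],[[0.005,-0.28,-0.008],[0,0,-0.03]],[[0.008,-0.41,-0.01],[0,0,-0.045]],[[0.01,-0.54,-0.0115],[0,0,-0.06]],[[0.0115,-0.65,-0.0115],[0,0,-0.07]],[[0.012,-0.72,-0.0115],[0,0,-0.08]],[[0.012,-0.75,-0.0115],[0,0,-0.08]],[[0.012,-0.75,-0.0115],[0,0,-0.08]],[[0.012,-0.75,-0.0115],[0,0,-0.08]]])

```text
time: 17.95
tool_pos: [0.4963, 0.0954, 0.1001]
tcp_rot: [0.448, -3.108, -0.001]
wrist_force: [0.7, 0.3, -3.4]
width: 0.124
grip_force: 60.0
```

```bash
python3 - <<'E'
from h import *
import pickle
s=bot.read_state();w=snap("wrist");w["s"]=s;pickle.dump(w,open("w11.pkl","wb"));save(w,"pics/w11.png")
print(s["time"],s["tool_pos"],s["tcp_rot"],s["wrist_force"])
a=np.radians(16.5);Q=np.array([[np.cos(a),-np.sin(a)],[np.sin(a),np.cos(a)]])
px=proj(w,np.c_[H@Q.T+[.5043,-.039],np.full(3,.032)]);print(px.round(1).tolist())
# composite: scene at 1.43x left, and zooms of 3 posts and 2 holes
I=w["image"][...,::-1];z=lambda u,v,r,n:cv2.resize(cv2.copyMakeBorder(I,50,50,50,50,0)[int(v)-r+50:int(v)+r+50,int(u)-r+50:int(u)+r+50],(n,n),interpolation=cv2.INTER_CUBIC)
top=np.hstack([cv2.resize(I,(400,300)),z(344,168,20,200),z(221,168,20,200)])
top=np.vstack([top[:200],np.hstack([top[200:300,:400],np.zeros((100,400,3),np.uint8)])])
bot_=np.hstack([z(u,v,20,260) for u,v in px]+[np.zeros((260,20,3),np.uint8)])
cv2.imwrite("pics/v11.png",np.vstack([top,bot_]));print([(int(u)-20,int(v)-20) for u,v in px])
E
```

```text
17.95 [0.49632789 0.09540147 0.10009129] [ 4.47873465e-01 -3.10787154e+00 -9.45433923e-04] [ 0.72998184  0.2772127  -3.37063186]
[[113.7, 106.2], [29.5, 109.3], [103.4, 238.9]]Traceback (most recent call last):
  File "<stdin>", line 9, in <module>
    return _nx.concatenate(arrs, 1, dtype=dtype, casting=casting)
           ~~~~~~~~~~~~~~~^^^^^^^^^^^^^^^^^^^^^^^^^^^^^^^^^^^^^^^
ValueError: all the input array dimensions except for the concatenation axis must match exactly, but along dimension 0, the array at index 0 has size 300 and the array at index 1 has size 200
```

```bash
cat > meas.py <<'E'
from h import *
def circ(g,u,v,rr,r=22):
    x,y=int(round(u)),int(round(v));gp=cv2.copyMakeBorder(g,r,r,r,r,cv2.BORDER_REPLICATE);k=cv2.resize(gp[y:y+2*r+1,x:x+2*r+1],None,fx=4,fy=4,interpolation=cv2.INTER_CUBIC)
    k=cv2.createCLAHE(4,(2,2)).apply(k);out=[]
    for p1 in(40,60,90,130):
        C=cv2.HoughCircles(k,cv2.HOUGH_GRADIENT,1,40,param1=p1,param2=7,minRadius=int(rr*4*.88),maxRadius=int(rr*4*1.12))
        if C is not None:
            c=C[0][0];out.append((x-r+(c[0]+.5)/4-.5,y-r+(c[1]+.5)/4-.5,c[2]/4))
    return np.round(out,1)
E
python3 - <<'E'
from meas import *
import pickle
w=pickle.load(open("w11.pkl","rb"));g=cv2.cvtColor(w["image"],cv2.COLOR_RGB2GRAY)
a=np.radians(16.5);Q=np.array([[np.cos(a),-np.sin(a)],[np.sin(a),np.cos(a)]])
for n,P in zip("012",np.c_[H@Q.T+[.5043,-.039],np.full(3,.032)]):
    u,v=proj(w,P)[0];e=np.linalg.norm(proj(w,P+[.0065,0,0])-[u,v])
    print("post",n,(u.round(1),v.round(1)),circ(g,u,v,e).tolist(),"inner",circ(g,u,v,e*5/13).tolist())
for u,v in((344,168),(221,168)): print("hole",circ(g,u,v,9).tolist())
E
```

```text
post 0 (np.float64(113.7), np.float64(106.2)) [[112.80000305175781, 106.5, 10.5], [112.80000305175781, 106.5, 10.5], [112.80000305175781, 106.5, 10.399999618530273], [113.19999694824219, 106.5, 10.0]] inner [[113.0, 105.0, 4.099999904632568], [113.0, 105.0, 4.099999904632568], [113.19999694824219, 106.5, 4.099999904632568], [113.19999694824219, 106.5, 4.099999904632568]]
post 1 (np.float64(29.5), np.float64(109.3)) [[29.200000762939453, 109.0, 11.100000381469727], [29.200000762939453, 109.0, 11.100000381469727], [29.200000762939453, 109.0, 11.100000381469727], [29.200000762939453, 109.0, 11.100000381469727]] inner [[30.0, 109.5, 4.099999904632568], [30.0, 109.5, 4.099999904632568], [30.0, 109.5, 4.099999904632568], [30.0, 109.5, 4.099999904632568]]
post 2 (np.float64(103.4), np.float64(238.9)) [[104.19999694824219, 237.5, 9.399999618530273], [104.19999694824219, 237.5, 9.399999618530273], [104.19999694824219, 237.5, 9.399999618530273], [104.19999694824219, 237.5, 9.399999618530273]] inner [[89.5, 238.1999969482422, 3.4000000953674316], [89.5, 238.1999969482422, 3.4000000953674316], [102.80000305175781, 237.0, 3.0], [102.80000305175781, 237.0, 3.0]]
hole [[342.0, 162.0, 9.0], [343.79998779296875, 169.1999969482422, 9.600000381469727], [341.79998779296875, 166.8000030517578, 9.800000190734863], [342.5, 166.8000030517578, 9.0]]
hole [[220.8000030517578, 166.8000030517578, 9.800000190734863], [220.8000030517578, 166.8000030517578, 9.800000190734863], [220.1999969482422, 166.8000030517578, 9.600000381469727], [220.1999969482422, 166.8000030517578, 9.600000381469727]]
```

```bash
python3 - <<'E'
from meas import *
import pickle
w=pickle.load(open("w11.pkl","rb"));s=w["s"];p=s["tool_pos"];Rt=R.from_rotvec(s["tcp_rot"])
m=Rt.as_matrix();print("heading",np.degrees(np.arctan2(m[1,0],m[0,0]))%360,"tilt",m[:,2].round(4))
print("case",fit2(H,plane(w,[(113,106.5),(29.5,109.2),(103.9,237.5)],.032)))
zt=p[2]-.0146+.004
for o in([(342.6,167),(220.5,166.8)],[(343.5,168.5),(220.8,167.5)]):
    P=plane(w,o,zt);t,y,r=fit2(H[:2],P);print("cover",t,y,r,"tool mm",(Rt.inv().apply(np.r_[t,p[2]]-p)*1000).round(1),"r px",np.linalg.norm(proj(w,P[0]+[.004,0,0])-proj(w,P[0])))
# plate outline: predicted vs edges (gradient along tool directions)
g=cv2.GaussianBlur(cv2.cvtColor(w["image"],cv2.COLOR_RGB2GRAY),(3,3),0).astype(float)
gy=np.abs(np.diff(g,axis=0));gx=np.abs(np.diff(g,axis=1))
print("front edge rows",[(c,int(gy[120:160,c].argmax()+120),int(gy[120:160,c].max())) for c in range(205,365,15)])
print("side cols",[(r,int(gx[r,170:215].argmax()+170),int(gx[r,170:215].max()),int(gx[r,355:395].argmax()+355),int(gx[r,355:395].max())) for r in range(150,260,12)])
# model corner prediction from cover pose
a=np.radians(y);Q=np.array([[np.cos(a),-np.sin(a)],[np.sin(a),np.cos(a)]])
K=np.array([(-55,40),(-55,-40),(10,40),(10,-40)])/1000
print(proj(w,np.c_[K@Q.T+t,np.full(4,zt)]).round(1).tolist())
E
```

```text
heading 196.40084256189292 tilt [-1.7e-03  4.0e-04 -1.0e+00]
case (array([ 0.504, -0.039]), np.float64(16.86), [[-0.7, 0.1], [0.0, -0.2], [0.6, 0.1]])
cover [0.4957 0.0943] 16.32 [[-0.1, 0.2], [0.1, -0.2]] tool mm [ 0.9 -0.9  0. ] r px 8.792411003706535
cover [0.4962 0.0944] 15.95 [[-0.0, 0.1], [0.0, -0.1]] tool mm [ 0.4 -0.9 -0. ] r px 8.77630212490041
front edge rows [(205, 140, 22), (220, 158, 15), (235, 140, 13), (250, 140, 13), (265, 140, 13), (280, 141, 7), (295, 140, 7), (310, 140, 7), (325, 141, 12), (340, 140, 10), (355, 141, 12)]
side cols [(150, 175, 44, 374, 19), (162, 173, 37, 372, 20), (174, 174, 33, 368, 11), (186, 181, 23, 369, 14), (198, 179, 36, 370, 22), (210, 180, 37, 366, 8), (222, 181, 38, 365, 7), (234, 182, 41, 365, 10), (246, 183, 44, 364, 5), (258, 184, 43, 362, 22)]
[[371.4, 142.3], [193.0, 140.8], [361.3, 274.6], [200.8, 273.5]]
```

```bash
python3 - <<'E'
from h import *
go([.5046,-.0379,.1],196.65);go([.5046,-.0379,.0616],196.65)
E
```

```text
row [0.1201, -0.5228, 0.0007] [0.001, -0.0016, -0.0041] rows>= 3.2
row [0.1199, -0.5229, 0.1543] [0.001, -0.0016, -0.0041] rows>= 3.3
```

>>> play_rows(rows=[[[0.01,-0.04,0],[0,0,0]],[[0.03,-0.13,0],[0,0,-0.004]],[[0.055,-0.24,0],[0,0,-0.004]],[[0.08,-0.35,0],[0,0,-0.004]],[[0.105,-0.45,0],[0,0,-0.004]],[[0.117,-0.51,0],[0,0,-0.004]],[[0.12,-0.523,0],[0.001,-0.002,-0.004]],[[0.12,-0.523,0],[0.001,-0.002,-0.004]],[[0.12,-0.523,0.04],[0.001,-0.002,-0.004]],[[0.12,-0.523,0.08],[0.001,-0.002,-0.004]],[[0.12,-0.523,0.1],[0.001,-0.002,-0.004]],[[0.12,-0.523,0.1],[0.001,-0.002,-0.004]],[[0.12,-0.523,0.1],[0.001,-0.002,-0.004]]])

```text
time: 19.08
tool_pos: [0.5042, -0.0377, 0.0747]
tcp_rot: [0.457, -3.107, -0.0]
wrist_force: [0.2, 0.2, -3.0]
width: 0.128
grip_force: 60.0
```

```bash
python3 - <<'E'
from h import *
s=bot.read_state();m=R.from_rotvec(s["tcp_rot"]).as_matrix();print(s["time"],s["tool_pos"],np.degrees(np.arctan2(m[1,0],m[0,0]))%360,m[:,2].round(4),s["wrist_force"],s["q"].round(2))
go([.5046,-.0379,.0616],196.65)
E
```

```text
19.0833 [ 0.50423993 -0.03772127  0.07468491] 196.72723021115834 [-8.e-04  1.e-04 -1.e+00] [ 0.2025757   0.24685925 -3.00801311] [-0.12  0.1   2.11 -0.    0.93 -1.99]
row [-0.0012, -0.0011, 0.0523] [0.0004, -0.0009, 0.0017] rows>= 0.3
```

>>> play_rows(rows=[[[-0.001,-0.001,0.02],[0,0,0]],[[-0.001,-0.001,0.04],[0,-0.001,0.001]],[[-0.001,-0.001,0.052],[0,-0.001,0.001]],[[-0.001,-0.001,0.052],[0,-0.001,0.001]],[[-0.001,-0.001,0.052],[0,-0.001,0.001]],[[-0.001,-0.001,0.052],[0,-0.001,0.001]]])

```text
time: 19.58
tool_pos: [0.5057, -0.0388, 0.063]
tcp_rot: [-0.453, 3.106, -0.001]
wrist_force: [-0.3, 0.1, -3.9]
width: 0.129
grip_force: 60.1
```

```bash
python3 - <<'E'
from meas import *
s=bot.read_state();p=s["tool_pos"];w=snap("wrist");b=snap("side");Rt=R.from_rotvec(s["tcp_rot"]);m=Rt.as_matrix();hd=np.degrees(np.arctan2(m[1,0],m[0,0]))%360
print(s["time"],p,hd,m[:,2].round(4),s["wrist_force"]);zt=p[2]-.0106
def pts(o,yaw,L,z):
    a=np.radians(yaw);Q=np.array([[np.cos(a),-np.sin(a)],[np.sin(a),np.cos(a)]]);L=np.array(L)/1000;return np.c_[L@Q.T+o,np.full(len(L),z)]
# holes in hand, wrist
g=cv2.cvtColor(w["image"],cv2.COLOR_RGB2GRAY)
for n,P in enumerate(pts([.5041,-.039],16.65,H[:2]*1000,zt)):
    u,v=proj(w,P)[0];print("hole",n,u.round(1),v.round(1),circ(g,u,v,8.8).tolist())
# side camera: plate long edge nearest camera (+y side, top edge) and -x/+x ends, predicted vs bright mask
q=b["image"].astype(int);E=pts([.5041,-.039],16.65,[(-55,40),(55,40),(55,-40),(-55,-40)],.051);E0=E-[0,0,.004]
print("side plate pred",proj(b,E).round(1).tolist(),proj(b,E0[:2]).round(1).tolist(),"rim",proj(b,pts([.5041,-.039],16.65,[(-55,40),(55,40)],.032)).round(1).tolist())
mid=proj(b,E[:2]).mean(0).astype(int)
gs=cv2.cvtColor(b["image"],cv2.COLOR_RGB2GRAY)
for dx in(-12,0,12): print("col",mid[0]+dx,"rows",mid[1]-22,gs[mid[1]-22:mid[1]+24,mid[0]+dx].tolist())
E
```

```text
19.5833 [ 0.50570588 -0.03881112  0.0629933 ] 196.6068072173483 [ 2.6e-03 -1.0e-04 -1.0e+00] [-0.25204553  0.0965371  -3.87359295]
hole 0 345.6 165.4 [[342.79998779296875, 166.1999969482422, 9.600000381469727], [342.79998779296875, 166.1999969482422, 9.600000381469727], [342.79998779296875, 166.1999969482422, 9.600000381469727], [343.0, 167.1999969482422, 9.0]]
hole 1 222.3 165.4 [[235.0, 177.5, 9.600000381469727], [220.8000030517578, 168.1999969482422, 9.300000190734863], [220.0, 167.0, 8.199999809265137], [220.0, 167.0, 7.900000095367432]]
side plate pred [[331.7, 218.7], [292.4, 225.5], [284.8, 208.2], [322.1, 202.1]] [[331.6, 219.9], [292.4, 226.6]] rim [[331.3, 224.2], [292.4, 231.0]]
col 300 rows 200 [140, 141, 141, 129, 97, 84, 64, 62, 61, 62, 58, 63, 69, 78, 84, 93, 94, 92, 97, 102, 107, 104, 127, 143, 99, 53, 44, 46, 46, 49, 52, 47, 52, 47, 46, 50, 68, 99, 108, 105, 101, 88, 69, 75, 84, 83]
col 312 rows 200 [15, 16, 15, 32, 47, 45, 42, 44, 48, 51, 50, 51, 63, 77, 96, 122, 142, 141, 140, 140, 141, 128, 87, 48, 52, 64, 62, 52, 61, 46, 47, 93, 137, 123, 67, 45, 28, 28, 58, 80, 67, 73, 81, 81, 81, 82]
col 324 rows 200 [140, 139, 140, 143, 141, 146, 137, 101, 93, 82, 82, 84, 82, 77, 67, 66, 66, 69, 80, 80, 70, 55, 54, 58, 54, 52, 48, 46, 51, 49, 48, 49, 62, 83, 79, 82, 79, 78, 66, 58, 62, 63, 63, 62, 61, 72]
```

```bash
python3 - <<'E'
from meas import *
import pickle
S=[]
for i in range(16):
    cams.read_camera("side");S.append(bot.read_state())
p=np.array([s["tool_pos"] for s in S]);r=R.from_rotvec([s["tcp_rot"] for s in S]).mean();m=r.as_matrix()
pm=p.mean(0);print(S[-1]["time"],pm.round(5),p.std(0).round(5),np.degrees(np.arctan2(m[1,0],m[0,0]))%360,m[:,2].round(4))
# w11's true pose = now minus the commanded displacement
w=pickle.load(open("w11.pkl","rb"))
sh=np.array([.119,-.524,.152])*.25;tu=R.from_rotvec(np.radians(45)*np.array([.001,-.003,-.003]))
R0=r*tu.inv();p0=pm-R0.apply(sh);print("w11 pose",p0.round(4),w["s"]["tool_pos"])
T=np.eye(4);T[:3,:3]=R0.as_matrix();T[:3,3]=p0;w["T"]=T@np.array(w["mount"])
case=fit2(H,plane(w,[(113,106.5),(29.5,109.2),(103.9,237.5)],.032));print("case",case)
t,y,_=fit2(H[:2],plane(w,[(342.9,167),(220.5,167)],p0[2]-.0106));now=np.r_[t,0]+R0.apply(sh)
print("cover then",t,y,"now",now[:2])
E
```

```text
20.4833 [ 0.50568 -0.03874  0.063  ] [9.e-05 3.e-05 1.e-04] 196.61421910361247 [ 2.7e-03 -1.0e-04 -1.0e+00]
w11 pose [0.497  0.0953 0.101 ] [0.49632789 0.09540147 0.10009129]
case (array([ 0.5053, -0.0396]), np.float64(16.9), [[-0.5, 0.0], [0.1, -0.0], [0.4, -0.0]])
cover then [0.4964 0.0944] 16.5 now [ 0.50503913 -0.03965885]
```

```bash
python3 - <<'E'
from h import *
go([.5046,-.0379,.0616],196.65)
E
```

```text
row [0.003, 0.0043, 0.0053] [-0.001, 0.003, -0.0008] rows>= 0.0
```

>>> play_rows(rows=[[[0.003,0.004,0.005],[-0.001,0.003,0]],[[0.003,0.004,0.005],[-0.001,0.003,0]],[[0.003,0.004,0.005],[-0.001,0.003,0]],[[0.003,0.004,0.005],[-0.001,0.003,0]],[[0.003,0.004,0.005],[-0.001,0.003,0]],[[0.003,0.004,0.005],[-0.001,0.003,0]]])

```text
time: 20.98
tool_pos: [0.5047, -0.038, 0.0617]
tcp_rot: [-0.454, 3.109, -0.0]
wrist_force: [0.2, 0.6, -3.2]
width: 0.125
grip_force: 60.1
```

```bash
python3 - <<'E'
from meas import *
for i in range(4): b=snap("side")
s=bot.read_state();m=R.from_rotvec(s["tcp_rot"]).as_matrix();print(s["time"],s["tool_pos"],np.degrees(np.arctan2(m[1,0],m[0,0]))%360,m[:,2].round(4))
w=snap("wrist");g=cv2.cvtColor(w["image"],cv2.COLOR_RGB2GRAY)
for u,v in((343,167),(220.5,167)):print(circ(g,u,v,8.9).tolist())
# base plate -x end corners (bench plate 165x115, z=.008) past the cover: predicted rows and edge
def pts(o,yaw,L,z):
    a=np.radians(yaw);Q=np.array([[np.cos(a),-np.sin(a)],[np.sin(a),np.cos(a)]]);L=np.array(L)/1000;return np.c_[L@Q.T+o,np.full(len(L),z)]
E=proj(w,pts([.5041,-.039],16.65,[(-82.5,-35),(-82.5,0),(-82.5,35)],.008));gy=np.diff(cv2.GaussianBlur(g,(3,3),0).astype(float),axis=0)
for u,v in E:
    c=int(u);r=int(v);print("pred row",v.round(1),"edges",[(int(i)+r-14,int(gy[i+r-14,c])) for i in np.argsort(-np.abs(gy[r-14:r+15,c]))[:3]])
gx=np.diff(cv2.GaussianBlur(g,(3,3),0).astype(float),axis=1)
for y in(57.5,-57.5):
  for x in(-78,-70):
    u,v=proj(w,pts([.5041,-.039],16.65,[(x,y)],.008))[0];r=int(v);c=int(u);print("pred col",u.round(1),[(int(i)+c-14,int(gx[r,i+c-14])) for i in np.argsort(-np.abs(gx[r,c-14:c+15]))[:3]])
E
```

```text
21.1833 [ 0.50463591 -0.03799967  0.06166996] 196.61155865841144 [ 0.  0. -1.]
[[342.5, 167.8000030517578, 9.600000381469727], [342.5, 167.8000030517578, 9.600000381469727], [342.5, 167.8000030517578, 9.600000381469727], [344.20001220703125, 167.1999969482422, 9.600000381469727]]
[[220.1999969482422, 167.1999969482422, 8.0], [220.1999969482422, 167.1999969482422, 8.0], [220.1999969482422, 167.1999969482422, 8.0], [220.1999969482422, 167.5, 9.600000381469727]]
pred row 84.9 edges [(85, 9), (84, 7), (86, 5)]
pred row 84.5 edges [(88, -24), (87, -21), (89, -14)]
pred row 84.9 edges [(85, 10), (86, 9), (84, 5)]
pred col 384.5 [(383, -13), (384, -10), (382, -9)]
pred col 383.6 [(382, -11), (383, -11), (384, -7)]
pred col 178.4 [(179, 8), (178, 5), (169, 3)]
pred col 179.3 [(180, 7), (179, 7), (181, 4)]
```

```bash
python3 -c "
from workcell import bot
print(bot.finish_job())"
```

```text
the job is handed in; nothing more can be done
None
```

I handed the job in at about 21 s: the label was held in the scanner's beam upright for over 1.6 s from about 16 cm, the scanner is back standing clear of the lock, and the cover is held level about 15 mm above the rim, its holes over the posts to about 1 mm by my measurements (two of its three holes could be seen).

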